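# Timber crib for the filling-head cylinder

## Task

Finish the crosswise timber crib on the blue base plate, so that it can carry a filling-head cylinder: lay the red-ended and the blue-ended slat flat across the two base slats, red pushed gently up against the yellow stop and blue along the ends of the base slats on the robot's side, then lay the yellow-ended slat flat on top, crosswise to those two, in the middle and with its end pushed up against the stop. The slats stand on edge in the black rack and have to be tipped over to lie flat; do not shift the base slats, push the stop with over 40 N or disturb the things around.

Things in the scene. Friction and masses are not known exactly. Their poses are not given: they have to be found in the camera images.
- crib: Blue steel base plate, fixed, 235 x 210 mm, top at z = 10 mm. Origin on the table under the crib's middle; x points to the yellow stop, whose face is at x = 85 mm. Base slats lie on it along x near y = +-57.5 mm, tops at z = 26 mm. Places (slat centres, mm): red along y at (62.5, 0, 34); blue along y at (-52.5, 0, 34); yellow along x at (5, 0, 50).
- stop: Yellow steel upright back stop, fixed on the plate, 180 mm wide along y, 8 mm thick, its top 54 mm above the table. Origin at the foot of the middle of its face, 10 mm above the table; axes as crib.
- base_left: Bare timber base slat at the plate's +y side, loose, lying flat, 160 mm along its x, 45 mm wide along its y, 16 mm thick along its z. Origin at its centre. Its far end lies against the stop.
- base_right: The same at the plate's -y side.
- rack: Black plastic rack, fixed, 150 (x) x 170 (y) mm, floor 8 mm thick. Origin on the table under its middle. Three slots along x at y = -62, 0, +62 mm, formed by ribs (8 mm thick, top at z = 24 mm) near both ends; the middle 88 mm of each slat is free for the fingers. Which slat stands in which slot varies.
- red_slat: Slat 160 mm long, 45 mm wide, 16 mm thick, about 90 g, timber with red ends (36 mm). Origin at its centre; x along its length, y through its thickness, z across its width. Starts standing on its long edge in a slot of the rack, x along the rack's x, z up.
- blue_slat: Slat 160 mm long, 45 mm wide, 16 mm thick, about 90 g, timber with blue ends (36 mm). Origin at its centre; x along its length, y through its thickness, z across its width. Starts standing on its long edge in a slot of the rack, x along the rack's x, z up.
- yellow_slat: Slat 160 mm long, 45 mm wide, 16 mm thick, about 90 g, timber with yellow ends (36 mm). Origin at its centre; x along its length, y through its thickness, z across its width. Starts standing on its long edge in a slot of the rack, x along the rack's x, z up.
- can_a: Black spray can with a red nozzle, 65 mm across, 192 mm tall, standing loose towards the back. Origin under its middle.
- can_b: Silver spray can, the same size, beside it.
- tin: Low brass-coloured tin, 60 mm across, 55 mm tall, standing loose between rack and base plate. Origin under its middle.
- wrench: Steel wrench, 160 mm long, lying loose between rack and base plate. Origin under its middle, x along it.
- cap: Red nozzle cap, 34 mm across, 26 mm tall, standing loose at the back. Origin under its middle.

How it is judged (in metres and radians):
On the way:
1. Before the yellow slat is laid: red and blue lie flat and square across the base slats, red less than 3 mm from the stop, blue within 10 mm of its place at their near ends (x of red_slat in the frame of crib between 0.0595 and 0.068 m and y of red_slat in the frame of crib between -0.012 and 0.012 m and z of red_slat in the frame of crib between 0.03 and 0.038 m and angle between the y axis of each of red_slat, blue_slat and the z axis of crib, either way round below 0.06 rad and angle between the x axis of each of red_slat, blue_slat and the y axis of crib, either way round below 0.07 rad and linear speed of each of red_slat, blue_slat below 0.02 m/s and x of blue_slat in the frame of crib between -0.0625 and -0.0425 m and y of blue_slat in the frame of crib between -0.012 and 0.012 m and z of blue_slat in the frame of crib between 0.03 and 0.038 m and not (x of yellow_slat in the frame of crib between 0.002 and 0.01 m and y of yellow_slat in the frame of crib between -0.012 and 0.012 m and z of yellow_slat in the frame of crib between 0.046 and 0.054 m and angle between the y axis of yellow_slat and the z axis of crib, either way round below 0.06 rad and angle between the x axis of yellow_slat and the x axis of crib, either way round below 0.07 rad and linear speed of yellow_slat below 0.02 m/s)), for 0.2 s.
At the end, for the whole second after the job is handed in: Red, blue and yellow slats lie flat and at rest in their places, within 3 degrees of level, 4 degrees of square and 12 mm of the middle sideways: red and yellow less than 3 mm from the stop, blue within 10 mm of its place along the plate. Base slats within 8 mm of where they started (x of red_slat in the frame of crib between 0.0595 and 0.068 m and y of red_slat in the frame of crib between -0.012 and 0.012 m and z of red_slat in the frame of crib between 0.03 and 0.038 m and angle between the y axis of each of red_slat, blue_slat, yellow_slat and the z axis of crib, either way round below 0.06 rad and angle between the x axis of each of red_slat, blue_slat and the y axis of crib, either way round below 0.07 rad and linear speed of each of red_slat, blue_slat, yellow_slat below 0.02 m/s and x of blue_slat in the frame of crib between -0.0625 and -0.0425 m and y of blue_slat in the frame of crib between -0.012 and 0.012 m and z of blue_slat in the frame of crib between 0.03 and 0.038 m and x of yellow_slat in the frame of crib between 0.002 and 0.01 m and y of yellow_slat in the frame of crib between -0.012 and 0.012 m and z of yellow_slat in the frame of crib between 0.046 and 0.054 m and angle between the x axis of yellow_slat and the x axis of crib, either way round below 0.07 rad and distance of each of base_left, base_right from where it was at the start of the episode below 0.008 m); the robot touches nothing.
It fails at once if The stop is pushed harder than 40 N (contact force between stop and anything else above 40 N).
It fails at once if A bystander (a can, the tin, the wrench or the cap) is moved more than 20 mm (distance of any of can_a, can_b, tin, wrench, cap from where it was at the start of the episode above 0.02 m).
It also fails if it takes over 72 s, if anything falls off the work surface, if the arm or the gripper's body presses on something with over 40 N, if the wrist force passes 120 N, or if a joint passes its speed limit or range.

## Robot

A 7-joint arm with a two-finger parallel gripper is mounted at the origin on the work surface. World frame = base frame: x ahead of the robot, y to its left, z up, the work surface at z = 0. Lengths are in mm, angles in degrees, forces in N, time in s.
With the tool pointing down it reaches from about 425 to 950 mm from the base axis. Payload 16.7 kg.
Tool frame: the origin (TCP) lies between the finger pads; the fingertips stand 11 mm ahead of it and the grasp point (between the pads) lies 8 mm behind it; z points along the fingers, y is the line along which they close (so a half turn about z gives the same grasp; the last joint's range is limited). The gripper opens to 94 mm and grips with 3 to 60 N. Pads are 16 mm wide; open, the fingers measure 119 mm over their backs; the gripper's body (75 mm by 177 mm) begins 78 mm behind the grasp point.
Start: joints at [-80.644, 24.414, 4.234, 92.017, -1.954, 63.644, -3.845], TCP at [207.718, 642.206, 216.467] pointing down, gripper open.
Joint ranges: [-163.25, 163.25], [-28.42, 122.38], [-70.27, 78.77], [12.13, 141.07], [-58.53, 238.53], [9.26, 117.41], [-156.51, 156.51]. Speed limits (degrees/s): [108.29, 108.29, 136.94, 136.94, 172.46, 172.46, 172.46].

## Interface

Orientations are given as [roll, pitch, yaw] about the fixed x, y, z axes, in that order (R = Rz(yaw) Ry(pitch) Rx(roll)).
In Python, from station import readout, capture, close_job, find_in, tip_of gives the robot as it stands.
- The arm moves only by the shell command python3 -m pendant 'ROWS'. ROWS is JSON, a list of rows, each a list of 3 entries, a list of its own where there are three numbers: the finger opening in mm, from 0 to 94, then the shift along the tool's x, y, z each as a share of 50 cm, from -1 to 1, then the turn about the tool's z as a share of 90 degrees, from -1 to 1. A call has 1 to 10 rows; each row is the pose to reach, as a shift and turn from the pose commanded when the call began, along the tool's axes at that moment; what a row does not reach only later rows make up. A row lasts 1/10 s, in which the tool goes at most 50 mm and 8.59 degrees, less where a joint would pass 70% of its speed; a pose out of reach is approached as far as the arm can. A call with a number of a shift or a turn outside -1 to 1 is refused whole. A call with a gripper value outside its range is refused whole. The fingers move at their own pace and stop on an object; the grip force is fixed at half the most. Time passes only in rows, so rows that repeat a pose let the fingers close. It gives the time, the measured TCP pose, the force, the opening and the grip force at its end, in the units of the state.
- readout.read_state(): the state, without advancing time (a new reading comes with each control period).
- capture(name): name is "side" or "top" or "wrist"; returns a dict with "color" (480x640x3 uint8, red, green, blue), "depth" (480x640 float32, mm along the optical axis (not along the pixel's ray), 0 where there is no reading), "K" (3x3 intrinsics, pixels), "R" (3x3) and "t" (3): a world point X has camera coordinates R X + t. Camera axes: x right, y down, z forward; pixel columns grow to the right and rows downward; lengths in mm; the calibration is good to about 2 mm. A picture is of the moment at which its call begins.
- close_job(): hands the job in; it is judged then, once.
Trained networks look in the newest picture that a camera, given by its name, has taken for a name from the list of things; names that differ only in an ending like _2 or _b are one class to them, and where a whole thing is asked for, a point or a joint stands for the part that bears it (a point fixed in the world has none). Each returns a list of dicts, best first, with "confidence" (0 to 1); they miss things now and then, are a little off and sometimes report something else, mostly with a low value. They report only what shows in the picture. A call takes as long as a camera call.
- find_in(target, camera): "box" ([left, top, right, bottom] in pixels, round what is visible of it).
- tip_of(target, camera): "position" ([column, row] in pixels: a listed point, or the origin of a listed thing).
The state is a dict: "t": time; "qpos": joint angles; "joint_vel": joint speeds; "tau": joint torques, N m; "position": TCP position; "tool_rot": TCP orientation; "force": force on the tool from outside, world axes, zero at the start; "torque": the same for the moment, N m; "gripper_width": finger opening in mm; "gripper_force": force on a finger pad.
Only numpy, scipy, OpenCV 4.12 (cv2) and the standard library are available. Lean on these libraries where they do the work, as an engineer would, in place of code of your own. Each camera call takes 0.05 s, during which the arm holds its last target. There are 200 camera calls.

## Working session

There is one attempt and no reset: what is moved stays moved. The work goes in short steps, Python scripts to look and compute and a shell command to move; the robot and the scene stay as the last step left them, time stands still between calls to the robot, and variables do not carry over. Pictures are saved under pics/ and viewed, at most 10 in all, crops included, and the job is handed in when it is done.

```bash
ls; mkdir -p pics; cat > h.py <<'E'
import numpy as np,cv2
from station import readout,capture,find_in,tip_of
def snap(n,f=None):
    c=capture(n)
    if f: cv2.imwrite('pics/'+f,c['color'][:,:,::-1])
    return c
def world(c,u,v,z=None):
    K,R,t=[np.array(c[k],float) for k in 'KRt']
    d=np.linalg.solve(K,[u,v,1.]); 
    o=-R.T@t; w=R.T@d
    s=c['depth'][int(round(v)),int(round(u))] if z is None else (z-o[2])/w[2]
    return o+s*w
def cloud(c):
    K,R,t=[np.array(c[k],float) for k in 'KRt']
    v,u=np.mgrid[:480,:640]; d=c['depth'].astype(float)
    P=np.stack([(u-K[0,2])/K[0,0]*d,(v-K[1,2])/K[1,1]*d,d],-1)
    W=(P-t.ravel())@R; W[d==0]=np.nan
    return W
E
python3 - <<'E'
from h import *
s=readout.read_state(); print(s['position'],s['tool_rot'],s['gripper_width'],s['t'])
for n in('top','side'):
    c=snap(n,n+'1.png')
    for k in ['crib','stop','base_left','base_right','rack','red_slat','blue_slat','yellow_slat','can_a','tin','wrench','cap']:
        for r,b in zip(tip_of(k,n)[:2],find_in(k,n)[:2]):
            p=r['position']; print(n,k,np.round(p),round(r['confidence'],2),np.round(b['box']),round(b['confidence'],2),world(c,*p).round() if 0<=p[0]<639 and 0<=p[1]<479 else '')
E
```

```text
pics
[207.58990847 641.82195621 215.77915277] [-1.79925511e+02  4.50878837e-03  1.62076791e+02] 94.17484242703189 0.0
top crib [415. 284.] 0.78 [360. 220. 472. 339.] 0.91 [ 540. -203.   12.]
top stop [414. 241.] 0.7 [374. 227. 462. 244.] 0.56 [ 630. -200.    9.]
top base_left [390. 282.] 0.67 [376. 244. 404. 323.] 0.92 [ 542. -148.   27.]
top base_right [448. 279.] 0.65 [433. 240. 459. 316.] 0.97 [ 552. -267.   25.]
top rack [227. 283.] 0.66 [336. 142. 374. 194.] 0.68 [532. 191.   5.]
top red_slat [221. 278.] 0.56 [203. 240. 243. 316.] 0.71 [542. 195.  50.]
top blue_slat [190. 270.] 0.67 [172. 231. 214. 308.] 0.87 [557. 256.  56.]
top yellow_slat [252. 288.] 0.6 [232. 253. 268. 329.] 0.94 [523. 131.  57.]
top can_a [350. 176.] 0.66 [335. 142. 375. 193.] 0.83 [736. -56. 152.]
top can_a [290. 169.] 0.62 [266. 135. 304. 186.] 0.8 [747.  57. 147.]
top tin [314. 336.] 0.64 [300. 324. 329. 353.] 0.62 [433.   5.  55.]
top wrench [315. 252.] 0.82 [307. 212. 326. 293.] 0.85 [602.   8.   5.]
top cap [325. 192.] 0.71 [317. 185. 331. 200.] 0.58 [727. -11.  30.]
side crib [367. 378.] 0.62 [254. 2
[... 156 characters left out ...]
394. 386.] 0.66 [ 543. -151.   24.]
side base_right [404. 399.] 0.72 [346. 350. 460. 451.] 0.88 [ 546. -271.   27.]
side red_slat [220. 220.] 0.77 [176. 198. 267. 231.] 0.84 [534. 188.  34.]
side blue_slat [214. 205.] 0.7 [168. 181. 262. 214.] 0.77 [552. 249.  27.]
side yellow_slat [225. 239.] 0.85 [176. 218. 277. 258.] 0.95 [514. 130.  37.]
side can_a [416. 259.] 0.86 [352. 127. 394. 232.] 0.96 [739. -92.  33.]
side can_a [372. 223.] 0.61 [396. 157. 448. 275.] 0.92 [758.  37.  20.]
side tin [211. 324.] 0.57 [189. 283. 233. 336.] 0.62 [411. -22.  27.]
side wrench [310. 277.] 0.73 [269. 249. 354. 301.] 0.91 [594.  -4.   6.]
side cap [376. 253.] 0.81 [366. 238. 387. 260.] 0.57 [717. -22.  10.]
```

View pics/top1.png

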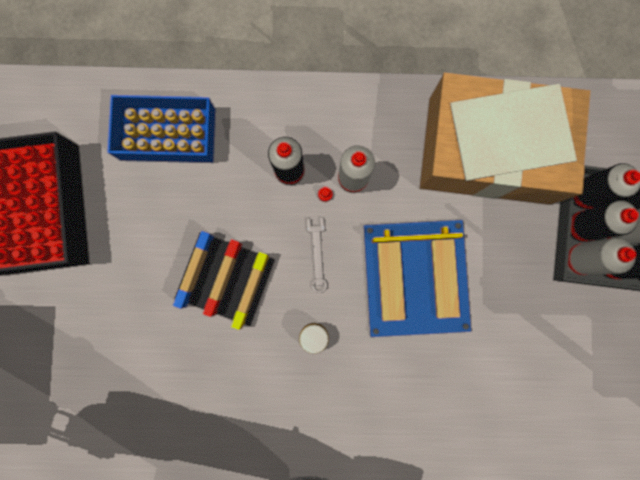

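```bash
python3 - <<'E'
from h import *
c=snap('top'); W=cloud(c); C=c['color'].astype(int)
def rect(m,name):
    p=W[m][:,:2].astype(np.float32); 
    (cx,cy),(w,h),a=cv2.minAreaRect(p); print(name,len(p),round(cx,1),round(cy,1),round(w,1),round(h,1),round(a,2), 'z',np.nanmedian(W[m][:,2]).round(1))
    q=p-p.mean(0); e=np.linalg.svd(q,full_matrices=False)[2][0]; print('   pca',p.mean(0),np.degrees(np.arctan2(e[1],e[0])).round(2))
x,y,z=W[...,0],W[...,1],W[...,2]
for n,y0 in(('red',192),('blue',255),('yellow',131)):
    rect((z>40)&(z<64)&(abs(y-y0)<28)&(abs(x-540)<105),n)
for n,(x0,y0) in dict(bl=(542,-149),br=(548,-267)).items():
    rect((z>19)&(z<33)&(abs(y-y0)<32)&(x>450)&(x<620),n)
rect((z>40)&(z<62)&(y<-90)&(y>-330)&(x>580)&(x<670),'stop')
rect((z>4)&(z<34)&(y<-70)&(y>-340)&(x>400)&(x<680),'plate')
E
```

```text
red 745 534.0 192.0 55.8 176.0 89.95 z 53.9
   pca [542.1635  192.08691] 165.38
blue 745 554.3 255.0 55.4 164.5 89.85 z 53.7
   pca [556.71686 253.96198] 162.52
yellow 668 520.1 137.0 18.4 160.8 71.32 z 53.7
   pca [525.259   134.04724] 162.4
bl 1669 543.7 -151.1 155.1 45.7 4.38 z 26.3
   pca [ 542.7346  -150.91788] -175.48
br 1597 548.2 -263.7 147.4 46.4 4.49 z 26.3
   pca [ 547.1108 -262.8831] -175.02
stop 445 643.2 -199.3 24.3 180.2 4.65 z 53.7
   pca [ 636.1143  -198.44937] -85.55
plate 11024 539.8 -205.3 278.6 269.7 0.2 z 11.8
   pca [ 548.4114  -205.20155] -173.64
```

```bash
cat >> h.py <<'E'
def strip(W,cx,cy,yaw,hl,hw,z0,z1):
    a=np.radians(yaw); ex=np.array([np.cos(a),np.sin(a)]); ey=np.array([-ex[1],ex[0]])
    d=W[...,:2]-[cx,cy]; m=(abs(d@ex)<hl)&(abs(d@ey)<hw)&(W[...,2]>z0)&(W[...,2]<z1)
    p=W[m]; r=cv2.minAreaRect(p[:,:2].astype(np.float32)); q=p[:,:2]-p[:,:2].mean(0); e=np.linalg.svd(q,full_matrices=False)[2][0]
    (X,Y),(w,h),_=r
    pr=[np.percentile((p[:,:2])@v,[1,50,99]) for v in(ex,ey)]
    mid=[(k[0]+k[2])/2 for k in pr]; cen=ex*mid[0]+ey*mid[1]
    return dict(n=len(p),cen=cen.round(1),ext=[(k[2]-k[0]).round(1) for k in pr],yaw=round((np.degrees(np.arctan2(e[1],e[0]))+90)%180-90,2),z=np.median(p[:,2]).round(1))
E
python3 - <<'E'
from h import *
for n in('top','side'):
    W=cloud(snap(n)); print(n)
    for k,y0,x0 in(('red',194,540),('blue',255,555),('yellow',133,523)): print(k,strip(W,x0,y0,-17.7,100,24,46,62))
    print('bl',strip(W,542,-151,4.5,95,32,20,32)); print('br',strip(W,551,-266,4.5,95,32,20,32))
    print('stop',strip(W,632,-199,4.5,20,110,47,62)); print('plate',strip(W,540,-205,4.5,140,140,6,16))
    for k,p in dict(can_a=(748,62,170,200),can_b=(735,-55,170,200),tin=(430,5,48,60),cap=(720,-12,18,34)).items(): print(k,strip(W,p[0],p[1],0,50,50,*p[2:]))
E
```

```text
top
red {'n': 717, 'cen': array([544.1, 193.8]), 'ext': [np.float64(157.7), np.float64(19.0)], 'yaw': np.float64(-18.52), 'z': np.float64(54.0)}
blue {'n': 730, 'cen': array([559.2, 254. ]), 'ext': [np.float64(157.7), np.float64(19.0)], 'yaw': np.float64(-18.55), 'z': np.float64(53.8)}
yellow {'n': 711, 'cen': array([520. , 136.8]), 'ext': [np.float64(157.9), np.float64(19.0)], 'yaw': np.float64(-18.63), 'z': np.float64(53.8)}
bl {'n': 1721, 'cen': array([ 546.5, -150.8]), 'ext': [np.float64(157.5), np.float64(44.6)], 'yaw': np.float64(4.53), 'z': np.float64(26.4)}
br {'n': 1741, 'cen': array([ 555.1, -262.9]), 'ext': [np.float64(157.8), np.float64(44.6)], 'yaw': np.float64(4.37), 'z': np.float64(26.4)}
stop {'n': 373, 'cen': array([ 635.4, -199.9]), 'ext': [np.float64(7.9), np.float64(177.6)], 'yaw': np.float64(-85.56), 'z': np.float64(54.3)}
plate {'n': 7056, 'cen': array([ 554.2, -206.2]), 'ext': [np.float64(231.6), np.float64(207.3)], 'yaw': np.float64(5.68), 'z': np.float64(10.5)}
can_a {'n': 238, 'cen': array([775.1,  65.4]), 'ext': [np.float64(30.6), np.float64(30.3)], 'yaw': 
[... 1330 characters left out ...]
: 13813, 'cen': array([ 546.4, -208.2]), 'ext': [np.float64(221.5), np.float64(207.1)], 'yaw': np.float64(-32.78), 'z': np.float64(9.9)}
can_a {'n': 236, 'cen': array([773. ,  63.5]), 'ext': [np.float64(25.9), np.float64(24.4)], 'yaw': np.float64(-43.43), 'z': np.float64(180.8)}
can_b {'n': 304, 'cen': array([758.2, -70.6]), 'ext': [np.float64(25.5), np.float64(25.4)], 'yaw': np.float64(-50.11), 'z': np.float64(180.7)}
tin {'n': 913, 'cen': array([424.6,   4.4]), 'ext': [np.float64(51.6), np.float64(52.2)], 'yaw': np.float64(66.81), 'z': np.float64(54.8)}
cap {'n': 144, 'cen': array([743.2, -11.7]), 'ext': [np.float64(51.9), np.float64(98.2)], 'yaw': np.float64(64.74), 'z': np.float64(24.9)}
```

```bash
cat >> h.py <<'E'
from scipy.spatial.transform import Rotation as Ro
CR=np.array([545.5,-207.8]); CY=4.47
def crib(x,y):
    a=np.radians(CY); return CR+[x*np.cos(a)-y*np.sin(a),x*np.sin(a)+y*np.cos(a)]
def incrib(p):
    a=np.radians(CY); d=np.array(p[:2])-CR; return np.array([d[0]*np.cos(a)+d[1]*np.sin(a),-d[0]*np.sin(a)+d[1]*np.cos(a)])
def plan(*tg,start=None):
    s=readout.read_state(); p=np.array(s['position']); r=np.array(s['tool_rot'])
    if start is not None: p=np.array(start[:3]); r=np.array([180,0,start[3]])
    print('t',round(s['t'],2),'at',p.round(1),r.round(2),'crib',incrib(p).round(1),'w',round(s['gripper_width'],1),'F',np.round(s['force'],1))
    for x,y,z,yaw in tg:
        a=np.radians(r[2]); d=np.array([x,y,z])-p
        sh=np.array([d[0]*np.cos(a)+d[1]*np.sin(a), d[0]*np.sin(a)-d[1]*np.cos(a), -d[2]])/500
        print(sh.round(3).tolist(), round(-((yaw-r[2]+180)%360-180)/90,3), 'mm',np.linalg.norm(d).round())
E
python3 - <<'E'
from h import *
plan((543,193.5,110,161.4),(543,193.5,32,161.4))
W=cloud(snap('top')); m=(W[...,1]<-100)&(W[...,0]>640)&(W[...,2]>65)&(W[...,1]>-330); print('box',np.nanmin(W[m],0),np.nanmax(W[m],0))
E
```

```text
t 2.65 at [207.7 642.2 216.4] [-180.     -0.    162.07] crib [-270.5  873.8] w 93.7 F [0.1 0.3 0.4]
[-0.914, -0.647, 0.213] 0.007 mm 570.0
[-0.914, -0.647, 0.369] 0.007 mm 590.0
box [ 730.53653817 -329.99784353   65.08046652] [ 943.14713292 -100.1237424   152.51157275]
```

```bash
python3 -m pendant '[[40,[-0.9,-0.64,0.1],0.007],[40,[-0.914,-0.647,0.15],0.007],[40,[-0.914,-0.647,0.15],0.007],[40,[-0.914,-0.647,0.15],0.007],[40,[-0.914,-0.647,0.15],0.007],[40,[-0.914,-0.647,0.15],0.007],[40,[-0.914,-0.647,0.15],0.007],[40,[-0.914,-0.647,0.15],0.007],[40,[-0.914,-0.647,0.15],0.007],[40,[-0.914,-0.647,0.15],0.007]]'
python3 - <<'E'
from h import *
plan((543,193.5,110,161.4),(543,193.5,32,161.4))
E
```

```text
t: 3.7
position: [505.4, 243.6, 150.4]
tool_rot: [180.0, 0.0, 161.5]
force: [0.5, 0.7, -0.2]
gripper_width: 40.1
gripper_force: 0.0
t 3.7 at [505.4 243.6 150.4] [1.7997e+02 2.0000e-02 1.6146e+02] crib [ -4.8 453.2] w 40.1 F [ 0.5  0.7 -0.2]
[-0.103, -0.071, 0.081] 0.001 mm 75.0
[-0.103, -0.071, 0.237] 0.001 mm 134.0
```

```bash
python3 -m pendant '[[40,[-0.1,-0.071,0.08],0],[40,[-0.1,-0.071,0.08],0],[40,[-0.1,-0.071,0.08],0],[40,[-0.1,-0.071,0.08],0]]'
python3 - <<'E'
from h import *
plan((543,193.5,32,161.4))
c=snap('wrist','w1.png'); W=cloud(c); print(strip(W,543,193.5,-18.6,100,24,46,62))
E
```

```text
t: 4.1
position: [540.4, 195.8, 110.4]
tool_rot: [-180.0, -0.0, 161.4]
force: [-0.9, -0.2, 0.3]
gripper_width: 40.0
gripper_force: 0.0
t 4.1 at [540.4 195.8 110.4] [-1.7999e+02 -2.0000e-02  1.6140e+02] crib [ 26.4 402.8] w 40.0 F [-0.9 -0.2  0.3]
[-0.006, -0.003, 0.157] 0.0 mm 78.0
{'n': 7398, 'cen': array([530.1, 199.4]), 'ext': [np.float64(130.2), np.float64(17.2)], 'yaw': np.float64(-18.66), 'z': np.float64(53.5)}
```

View pics/w1.png

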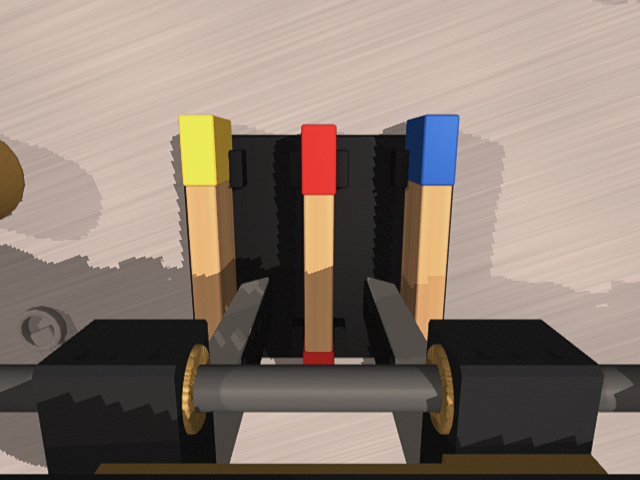

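```bash
python3 -m pendant '[[40,[-0.005,0,0.09],0],[40,[-0.005,0,0.157],0],[40,[-0.005,0,0.157],0],[10,[-0.005,0,0.157],0],[8,[-0.005,0,0.157],0],[8,[-0.005,0,0.157],0],[8,[-0.005,0,0.157],0]]'
python3 -m pendant '[[8,[0,0,-0.06],0],[8,[0,0,-0.16],0],[8,[0,0,-0.2],0],[8,[0,0,-0.2],0]]'
python3 - <<'E'
from h import *
plan((*crib(26,0),132,94.47),(*crib(26,0),70,94.47))
E
```

```text
t: 4.85
position: [543.7, 195.6, 33.5]
tool_rot: [179.9, 0.1, 161.5]
force: [-2.8, 0.1, 11.0]
gripper_width: 15.9
gripper_force: 30.0
t: 5.25
position: [544.7, 195.7, 135.8]
tool_rot: [179.7, 0.2, 161.4]
force: [0.7, -0.4, -1.2]
gripper_width: 16.1
gripper_force: 30.0
t 5.25 at [544.7 195.7 135.8] [179.73   0.23 161.43] crib [ 30.7 402.3] w 16.1 F [ 0.7 -0.4 -1.2]
[-0.306, -0.744, 0.008] 0.744 mm 402.0
[-0.306, -0.744, 0.132] 0.744 mm 408.0
```

```bash
python3 -m pendant '[[8,[-0.306,-0.744,0.008],0.744],[8,[-0.306,-0.744,0.008],0.744],[8,[-0.306,-0.744,0.008],0.744],[8,[-0.306,-0.744,0.008],0.744],[8,[-0.306,-0.744,0.008],0.744],[8,[-0.306,-0.744,0.008],0.744],[8,[-0.306,-0.744,0.008],0.744],[8,[-0.306,-0.744,0.008],0.744],[8,[-0.306,-0.744,0.05],0.744],[8,[-0.306,-0.744,0.1],0.744]]'
python3 -m pendant '[[8,[0,0,0],0],[8,[0,0,0],0]]'
python3 - <<'E'
from h import *
plan((*crib(26,0),54,94.47),(*crib(26,0),51,94.47))
for n in('side','top'):
    c=snap(n,n+'2.png'); W=cloud(c); p=readout.read_state()['position']; print(strip(W,p[0],p[1],94.5,100,13,60,200))
E
```

```text
t: 6.25
position: [569.4, -208.8, 81.4]
tool_rot: [179.9, 0.1, 94.3]
force: [0.1, 0.6, -1.3]
gripper_width: 16.2
gripper_force: 30.0
t: 6.45
position: [569.2, -206.3, 81.8]
tool_rot: [-179.9, -0.0, 94.5]
force: [0.5, 0.6, -0.8]
gripper_width: 15.6
gripper_force: 30.0
t 6.45 at [ 569.2 -206.3   81.8] [-1.7993e+02 -1.0000e-02  9.4490e+01] crib [23.7 -0.4] w 15.6 F [ 0.5  0.6 -0.8]
[0.001, 0.005, 0.056] 0.0 mm 28.0
[0.001, 0.005, 0.062] 0.0 mm 31.0
{'n': 2932, 'cen': array([ 570.5, -220.3]), 'ext': [np.float64(136.1), np.float64(24.6)], 'yaw': np.float64(-87.98), 'z': np.float64(98.1)}
{'n': 337, 'cen': array([ 567. , -158.7]), 'ext': [np.float64(62.9), np.float64(21.1)], 'yaw': np.float64(-83.67), 'z': np.float64(102.8)}
```

View pics/side2.png

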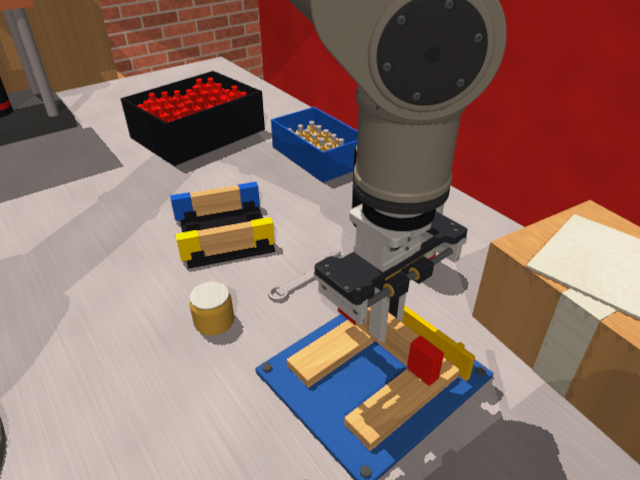

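```bash
python3 -m pendant '[[8,[0,0.005,0.04],0],[8,[0,0.005,0.054],0],[8,[0,0.005,0.058],0],[8,[0,0.005,0.06],0],[8,[0,0.005,0.061],0],[8,[0,0.005,0.061],0]]'
python3 - <<'E'
from h import *
plan((*crib(26,0),71,94.47))
E
```

```text
t: 7.15
position: [572.3, -206.3, 51.9]
tool_rot: [180.0, 0.0, 94.5]
force: [-0.3, -0.0, 0.2]
gripper_width: 15.6
gripper_force: 30.0
t 7.15 at [ 572.3 -206.3   51.9] [1.7997e+02 1.0000e-02 9.4480e+01] crib [26.8 -0.6] w 15.6 F [-0.3 -0.   0.2]
[0.001, -0.002, -0.038] 0.0 mm 19.0
```

```bash
python3 -m pendant '[[8,[0,0,0.001],0],[60,[0,0,0.001],0],[60,[0,0,0.001],0],[60,[0,0,0.001],0],[60,[0,0,0.001],0],[60,[0,0,-0.02],0],[60,[0,0,-0.04],0],[60,[0,0,-0.04],0]]'
python3 -m pendant '[[60,[0,0.03,0],0],[60,[0,0.044,0],0],[60,[0,0.052,0],0],[60,[0,0.06,0],0],[60,[0,0.068,0],0],[60,[0,0.076,0],0],[60,[0,0.084,0],0],[60,[0,0.088,0],0],[60,[0,0.088,0],0]]'
python3 - <<'E'
from h import *
plan((*crib(26,0),120,94.47))
for n in('side','top'):
    c=snap(n,n+'3.png')
E
```

```text
t: 7.95
position: [573.0, -206.6, 73.2]
tool_rot: [179.9, 0.0, 94.5]
force: [0.6, 0.4, 0.0]
gripper_width: 60.2
gripper_force: 0.0
t: 8.85
position: [616.1, -202.7, 71.3]
tool_rot: [-180.0, 0.0, 94.5]
force: [-0.3, 0.5, 0.1]
gripper_width: 59.9
gripper_force: 0.0
t 8.85 at [ 616.1 -202.7   71.3] [-180.     0.    94.5] crib [70.8 -0.4] w 59.9 F [-0.3  0.5  0.1]
[0.001, -0.09, -0.097] 0.0 mm 66.0
```

View pics/side3.png

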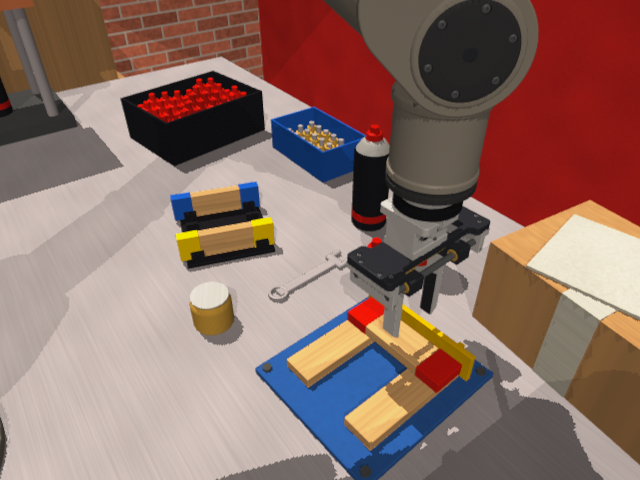

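```bash
python3 -m pendant '[[60,[0,-0.01,-0.04],0],[20,[0,-0.1,-0.08],0],[0,[0,-0.13,-0.08],0],[0,[0,-0.13,-0.08],0],[0,[0,-0.13,-0.08],0],[0,[0,-0.13,-0.08],0]]'
python3 - <<'E'
from h import *
plan((*crib(10,0),45,94.47))
for n in('side','top','wrist'):
    W=cloud(snap(n)); q=strip(W,*crib(60,0),94.5,100,26,36,47); print(n,q,incrib(q['cen']))
E
```

```text
t: 9.55
position: [551.9, -207.6, 111.2]
tool_rot: [180.0, 0.0, 94.5]
force: [0.6, 0.2, -0.4]
gripper_width: 23.6
gripper_force: 0.0
t 9.55 at [ 551.9 -207.6  111.2] [1.800e+02 1.000e-02 9.453e+01] crib [ 6.4 -0.3] w 23.6 F [ 0.6  0.2 -0.4]
[0.001, 0.007, 0.132] 0.001 mm 66.0
side {'n': 2893, 'cen': array([ 605.9, -209.4]), 'ext': [np.float64(153.8), np.float64(51.2)], 'yaw': np.float64(-83.59), 'z': np.float64(42.1)} [60.09158064 -6.3025341 ]
top {'n': 960, 'cen': array([ 600.8, -186.9]), 'ext': [np.float64(123.5), np.float64(44.4)], 'yaw': np.float64(-79.06), 'z': np.float64(42.8)} [56.76067818 16.52650637]
wrist {'n': 16980, 'cen': array([ 603.7, -180.5]), 'ext': [np.float64(111.8), np.float64(51.2)], 'yaw': np.float64(-86.22), 'z': np.float64(42.5)} [60.15065463 22.68102176]
```

```bash
python3 -m pendant '[[0,[0,0.005,0.06],0],[0,[0,0.005,0.12],0],[0,[0,0.005,0.14],0],[0,[0,0.005,0.14],0]]'
python3 -m pendant '[[0,[0,0.006,0],0],[0,[0,0.012,0],0],[0,[0,0.016,0],0],[0,[0,0.02,0],0],[0,[0,0.022,0],0]]'
python3 -m pendant '[[0,[0,0.002,0],0],[0,[0,0.004,0],0],[0,[0,0.006,0],0]]'
python3 - <<'E'
from h import *
plan((*crib(27.5,0),41,94.47))
for n in('side','wrist'):
    W=cloud(snap(n)); q=strip(W,*crib(62,0),94.5,100,26,36,47); print(n,q,incrib(q['cen']))
E
```

```text
t: 10.1
position: [552.8, -207.7, 40.2]
tool_rot: [-179.8, -0.0, 94.5]
force: [-0.0, 0.4, 0.9]
gripper_width: 0.4
gripper_force: 0.0
t: 10.6
position: [565.1, -206.7, 41.8]
tool_rot: [180.0, 0.0, 94.5]
force: [0.3, 0.2, 0.5]
gripper_width: 0.5
gripper_force: 0.0
t: 10.9
position: [567.6, -206.6, 41.4]
tool_rot: [-180.0, 0.0, 94.5]
force: [0.7, -0.9, -0.1]
gripper_width: 0.5
gripper_force: 0.0
t 10.9 at [ 567.6 -206.6   41.4] [-179.99    0.     94.49] crib [22.1 -0.5] w 0.5 F [ 0.7 -0.9 -0.1]
[0.001, 0.011, 0.001] 0.0 mm 5.0
side {'n': 2269, 'cen': array([ 609.3, -236. ]), 'ext': [np.float64(104.9), np.float64(49.5)], 'yaw': np.float64(-88.58), 'z': np.float64(42.1)} [ 61.40811192 -33.08661044]
wrist {'n': 25648, 'cen': array([ 603.8, -168.9]), 'ext': [np.float64(96.7), np.float64(49.3)], 'yaw': np.float64(-84.48), 'z': np.float64(42.6)} [61.15442082 34.23794407]
```

Continue pushing in 1 mm steps, reading force.

```bash
for i in 1; do python3 -m pendant '[[0,[0,0.002,0],0],[0,[0,0.004,0],0]]' | grep -E "pos|force"; done
python3 -m pendant '[[0,[0,0.002,0],0],[0,[0,0.004,0],0]]' | grep -E "pos|force"
python3 -m pendant '[[0,[0,0.002,0],0],[0,[0,0.003,0],0]]' | grep -E "pos|force"
```

```text
position: [569.5, -206.4, 41.3]
force: [-0.7, 0.5, -0.6]
gripper_force: 0.1
position: [571.6, -206.3, 41.4]
force: [0.8, 0.2, -0.3]
gripper_force: 0.1
position: [573.2, -206.1, 41.4]
force: [-0.3, 0.4, -0.8]
gripper_force: 0.2
```

```bash
python3 -m pendant '[[0,[0,0.002,0],0],[0,[0,0.002,0],0]]' | grep -E "pos|force"
python3 -m pendant '[[0,[0,0.002,0],0],[0,[0,0.002,0],0]]' | grep -E "pos|force"
python3 - <<'E'
from h import *
plan((*crib(27.5,0),41,94.47))
W=cloud(snap('wrist','w3.png'))
for n in('top','side','wrist'):
    W=cloud(snap(n)); q=strip(W,*crib(62,20),94.5,100,26,36,47); print(n,q,incrib(q['cen']),'stop',incrib(strip(W,*crib(89,0),CY,14,100,48,60)['cen']))
E
```

```text
position: [574.2, -206.0, 41.4]
force: [-0.4, -1.0, 0.5]
gripper_force: 0.0
position: [575.2, -206.0, 41.4]
force: [0.1, 0.8, -0.0]
gripper_force: 0.0
t 12.0 at [ 575.2 -206.    41.4] [1.800e+02 1.000e-02 9.449e+01] crib [29.7 -0.5] w 0.6 F [ 0.1  0.8 -0. ]
[0.001, -0.004, 0.001] 0.0 mm 2.0
top {'n': 736, 'cen': array([ 605.6, -158.9]), 'ext': [np.float64(68.9), np.float64(45.4)], 'yaw': np.float64(-78.19), 'z': np.float64(42.9)} [63.72831672 44.06724007] stop [90.19415505 36.18058035]
side {'n': 2189, 'cen': array([ 609.8, -233.2]), 'ext': [np.float64(97.8), np.float64(47.6)], 'yaw': np.float64(86.25), 'z': np.float64(42.2)} [ 62.12481494 -30.33409581] stop [ 88.068793   -38.48087447]
wrist {'n': 25892, 'cen': array([ 605.1, -165.1]), 'ext': [np.float64(87.0), np.float64(45.8)], 'yaw': np.float64(-84.58), 'z': np.float64(42.6)} [62.74662756 37.9250673 ] stop [89.0715425  15.40487962]
```

View pics/w3.png

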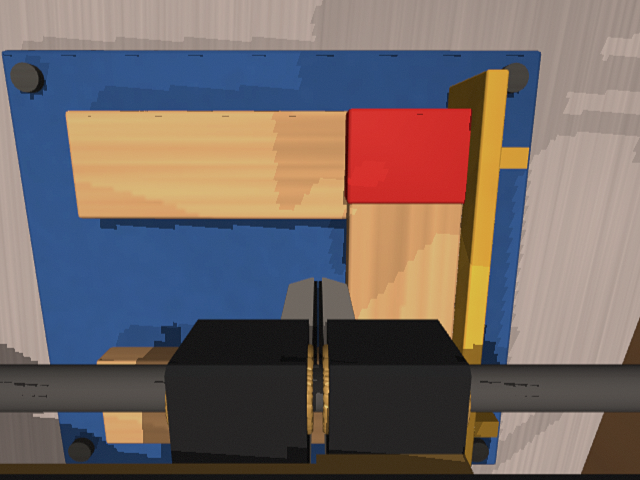

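```bash
python3 -m pendant '[[0,[0,0.002,0],0],[0,[0,0.002,0],0]]' | grep -E "pos|force"
python3 -m pendant '[[0,[0,0.001,0],0],[0,[0,0.002,0],0]]' | grep -E "pos|force"
```

```text
position: [575.2, -206.0, 41.3]
force: [-5.0, 0.4, 4.0]
gripper_force: 2.6
position: [575.4, -206.0, 41.2]
force: [-12.5, -0.6, 9.8]
gripper_force: 6.0
```

```bash
python3 -m pendant '[[0,[0,-0.01,0],0],[0,[0,-0.02,0],0],[20,[0,-0.02,-0.1],0],[40,[0,-0.02,-0.2],0],[40,[0,-0.02,-0.2],0],[40,[0,-0.02,-0.2],0]]'
python3 - <<'E'
from h import *
plan((558,253.7,140,161.4),(558,253.7,90,161.4))
for n in('side','top'):
    W=cloud(snap(n)); q=strip(W,*crib(62,0),94.5,100,26,36,47); print(n,q,incrib(q['cen'])); print(strip(W,558,253.7,-18.6,100,24,46,62))
    print('bl',strip(W,542,-151,4.5,95,32,20,32)); print('br',strip(W,551,-266,4.5,95,32,20,32))
E
```

```text
t: 13.2
position: [567.7, -206.5, 142.5]
tool_rot: [179.8, 0.0, 94.5]
force: [-0.7, 0.6, 0.0]
gripper_width: 29.2
gripper_force: 0.0
t 13.2 at [ 567.7 -206.5  142.5] [179.85   0.    94.51] crib [22.2 -0.4] w 29.2 F [-0.7  0.6  0. ]
[0.919, 0.053, 0.005] -0.743 mm 460.0
[0.919, 0.053, 0.105] -0.743 mm 463.0
side {'n': 3629, 'cen': array([ 607.7, -206.8]), 'ext': [np.float64(158.1), np.float64(47.3)], 'yaw': np.float64(-83.18), 'z': np.float64(42.2)} [62.088742   -3.85072936]
{'n': 687, 'cen': array([556.9, 253.3]), 'ext': [np.float64(157.3), np.float64(19.9)], 'yaw': np.float64(-18.59), 'z': np.float64(52.5)}
bl {'n': 2551, 'cen': array([ 522.9, -153.5]), 'ext': [np.float64(116.3), np.float64(44.9)], 'yaw': np.float64(4.09), 'z': np.float64(25.8)}
br {'n': 3523, 'cen': array([ 554. , -266.8]), 'ext': [np.float64(161.9), np.float64(50.8)], 'yaw': np.float64(1.57), 'z': np.float64(25.8)}
top {'n': 953, 'cen': array([ 607.5, -182.1]), 'ext': [np.float64(115.5), np.float64(45.2)], 'yaw': np.float64(-81.19), 'z': np.float64(42.8)} [63.81439672 20.78972753]
{'n': 735, 'cen': array([559.1, 254.3]), 'ext': [np.float64(157.7), np.float64(17.6)], 'yaw': np.float64(-18.5), 'z': np.float64(53.9)}
bl {'n': 1271, 'cen': array([ 536.1, -151.7]), 'ext': [np.float64(137.3), np.float64(44.8)], 'yaw': np.float64(6.15), 'z': np.float64(26.3)}h.py:22: RuntimeWarning: Mean of empty slice.
  p=W[m]; r=cv2.minAreaRect(p[:,:2].astype(np.float32)); q=p[:,:2]-p[:,:2].mean(0); e=np.linalg.svd(q,full_matrices=False)[2][0]
  ret = um.true_divide(
Traceback (most recent call last):
  File "h.py", line 22, in strip
    p=W[m]; r=cv2.minAreaRect(p[:,:2].astype(np.float32)); q=p[:,:2]-p[:,:2].mean(0); e=np.linalg.svd(q,full_matrices=False)[2][0]
                                                                                        ~~~~~~~~~~~~~~~~~~~~~~~~~~~~~~~~~~~~~~~^^^
IndexError: index 0 is out of bounds for axis 0 with size 0
```

```bash
python3 -m pendant '[[40,[0.919,0.053,0.005],-0.743],[40,[0.919,0.053,0.005],-0.743],[40,[0.919,0.053,0.005],-0.743],[40,[0.919,0.053,0.005],-0.743],[40,[0.919,0.053,0.005],-0.743],[40,[0.919,0.053,0.005],-0.743],[40,[0.919,0.053,0.005],-0.743],[40,[0.919,0.053,0.02],-0.743],[40,[0.919,0.053,0.08],-0.743],[40,[0.919,0.053,0.08],-0.743]]'
python3 -m pendant '[[40,[0,0,0],0],[40,[0,0,0],0]]'
python3 - <<'E'
from h import *
plan((558,253.7,33,161.4))
W=cloud(snap('wrist')); print(strip(W,558,253.7,-18.6,100,24,46,62))
E
```

```text
t: 14.3
position: [555.1, 257.9, 98.0]
tool_rot: [-179.9, -0.2, 161.6]
force: [-0.0, 0.1, -0.0]
gripper_width: 40.2
gripper_force: 0.0
t: 14.5
position: [557.2, 252.2, 100.3]
tool_rot: [-179.9, -0.1, 161.3]
force: [0.2, -1.2, -0.4]
gripper_width: 40.1
gripper_force: 0.0
t 14.5 at [557.2 252.2 100.3] [-1.7987e+02 -6.0000e-02  1.6132e+02] crib [ 47.5 457.7] w 40.1 F [ 0.2 -1.2 -0.4]
[-0.001, 0.003, 0.135] -0.001 mm 67.0
{'n': 8015, 'cen': array([544.4, 260. ]), 'ext': [np.float64(128.7), np.float64(17.0)], 'yaw': np.float64(-18.69), 'z': np.float64(53.5)}
```

```bash
python3 -m pendant '[[40,[0,0.006,0.08],0],[40,[0,0.006,0.135],0],[40,[0,0.006,0.135],0],[10,[0,0.006,0.135],0],[8,[0,0.006,0.135],0],[8,[0,0.006,0.135],0],[8,[0,0.006,0.135],0]]'
python3 -m pendant '[[8,[0,0,-0.06],0],[8,[0,0,-0.16],0],[8,[0,0,-0.2],0],[8,[0,0,-0.2],0]]'
python3 - <<'E'
from h import *
plan((*crib(-22,0),132,94.47),(*crib(-22,0),90,94.47))
E
```

```text
t: 15.25
position: [559.3, 256.6, 35.3]
tool_rot: [179.9, 0.1, 161.3]
force: [-1.9, -1.8, 8.0]
gripper_width: 15.7
gripper_force: 30.0
t: 15.65
position: [560.3, 257.3, 137.9]
tool_rot: [179.7, 0.2, 161.3]
force: [1.1, -0.0, -2.1]
gripper_width: 15.9
gripper_force: 30.0
t 15.65 at [560.3 257.3 137.9] [179.73   0.21 161.35] crib [ 51.  462.5] w 15.9 F [ 1.1 -0.  -2.1]
[-0.229, -0.908, 0.012] 0.743 mm 468.0
[-0.229, -0.908, 0.096] 0.743 mm 471.0
```

```bash
python3 -m pendant '[[8,[-0.229,-0.908,0.012],0.743],[8,[-0.229,-0.908,0.012],0.743],[8,[-0.229,-0.908,0.012],0.743],[8,[-0.229,-0.908,0.012],0.743],[8,[-0.229,-0.908,0.012],0.743],[8,[-0.229,-0.908,0.012],0.743],[8,[-0.229,-0.908,0.012],0.743],[8,[-0.229,-0.908,0.012],0.743],[8,[-0.229,-0.908,0.03],0.743],[8,[-0.229,-0.908,0.096],0.743]]'
python3 -m pendant '[[8,[0,0,0],0],[8,[0,0,0],0]]'
python3 - <<'E'
from h import *
plan((*crib(-22,0),56,94.47),(*crib(-22,0),53,94.47))
E
```

```text
t: 16.65
position: [522.5, -215.9, 87.8]
tool_rot: [179.7, 0.2, 94.2]
force: [1.4, 1.9, -1.0]
gripper_width: 15.8
gripper_force: 30.0
t: 16.85
position: [521.0, -210.4, 85.1]
tool_rot: [-179.9, -0.0, 94.4]
force: [0.3, -0.2, -0.9]
gripper_width: 15.9
gripper_force: 30.0
t 16.85 at [ 521.  -210.4   85.1] [-1.7987e+02 -2.0000e-02  9.4420e+01] crib [-24.6  -0.7] w 15.9 F [ 0.3 -0.2 -0.9]
[0.001, 0.005, 0.058] -0.001 mm 29.0
[0.001, 0.005, 0.064] -0.001 mm 32.0
```

```bash
python3 -m pendant '[[8,[0,0.005,0.04],0],[8,[0,0.005,0.054],0],[8,[0,0.005,0.058],0],[8,[0,0.005,0.061],0],[8,[0,0.005,0.063],0],[8,[0,0.005,0.063],0]]'
python3 - <<'E'
from h import *
plan((*crib(-22,0),72,94.47))
for n in('side','top'):
    c=snap(n); W=cloud(c); B=c['color'].astype(int); m=(B[...,2]>B[...,0]+60)&(W[...,2]>58)&(W[...,2]<78)&(W[...,0]>400)&(W[...,1]<-80)
    p=np.array([incrib(q) for q in W[m][:,:2]]); print(n,m.sum(),np.percentile(p,[2,98],axis=0).round(1) if len(p) else '')
E
```

```text
t: 17.45
position: [524.6, -210.1, 54.8]
tool_rot: [180.0, 0.0, 94.5]
force: [0.4, -0.4, -0.7]
gripper_width: 15.8
gripper_force: 30.0
t 17.45 at [ 524.6 -210.1   54.8] [1.7997e+02 1.0000e-02 9.4500e+01] crib [-21.   -0.7] w 15.8 F [ 0.4 -0.4 -0.7]
[0.001, -0.002, -0.034] 0.0 mm 17.0
side 660 [[-32.7 -82.5]
 [-15.3 -48.4]]
top 139 [[-29.1  45.5]
 [-14.2  78.5]]
```

```bash
python3 -m pendant '[[8,[0,0,0.002],0],[8,[0,0,0.004],0],[8,[0,0,0.004],0]]'
```

```text
t: 17.85
position: [524.5, -210.3, 53.3]
tool_rot: [180.0, -0.0, 94.5]
force: [-5.0, 3.1, 20.8]
gripper_width: 15.5
gripper_force: 30.0
```

```bash
python3 -m pendant '[[8,[0,0,-0.002],0],[8,[0,0,-0.002],0],[60,[0,0,-0.002],0],[60,[0,0,-0.002],0],[60,[0,0,-0.002],0],[60,[0,0,-0.002],0],[60,[0,0,-0.02],0],[60,[0,0,-0.04],0],[60,[0,0,-0.04],0]]'
python3 -m pendant '[[60,[0,-0.03,0],0],[60,[0,-0.044,0],0],[60,[0,-0.052,0],0],[60,[0,-0.06,0],0],[60,[0,-0.068,0],0],[60,[0,-0.076,0],0],[60,[0,-0.084,0],0],[60,[0,-0.088,0],0],[60,[0,-0.088,0],0]]'
python3 -m pendant '[[60,[0,0.01,-0.06],0],[60,[0,0.06,-0.13],0],[50,[0,0.15,-0.13],0],[40,[0,0.25,-0.13],0],[40,[0,0.25,-0.13],0]]'
python3 - <<'E'
from h import *
plan((519,136.3,140,161.4),)
for n in('side','top'):
    c=snap(n,n+'5.png'); W=cloud(c)
    for x0 in(-52,62): q=strip(W,*crib(x0,0),94.5,100,32,36,47); print(n,q,incrib(q['cen']))
E
```

```text
t: 18.75
position: [525.2, -210.6, 74.1]
tool_rot: [179.9, 0.0, 94.5]
force: [0.0, -0.2, 0.2]
gripper_width: 59.9
gripper_force: 0.0
t: 19.65
position: [480.2, -213.7, 72.4]
tool_rot: [-180.0, -0.0, 94.5]
force: [-0.2, 0.4, -0.4]
gripper_width: 60.0
gripper_force: 0.0
t: 20.15
position: [610.8, -201.4, 136.8]
tool_rot: [179.9, 0.0, 94.8]
force: [-0.4, 0.9, -1.3]
gripper_width: 41.3
gripper_force: 0.0
t 20.15 at [ 610.8 -201.4  136.8] [1.7989e+02 5.0000e-02 9.4780e+01] crib [65.6  1.3] w 41.3 F [-0.4  0.9 -1.3]
[0.688, -0.127, -0.006] -0.74 mm 350.0
side {'n': 4484, 'cen': array([ 491.6, -215. ]), 'ext': [np.float64(158.7), np.float64(45.6)], 'yaw': np.float64(-85.38), 'z': np.float64(42.2)} [-54.29719832  -2.9772899 ]
side {'n': 3851, 'cen': array([ 607.6, -205.9]), 'ext': [np.float64(162.1), np.float64(47.7)], 'yaw': np.float64(-85.44), 'z': np.float64(42.2)} [62.05918956 -2.9456732 ]
top {'n': 324, 'cen': array([ 489.7, -152.7]), 'ext': [np.float64(38.2), np.float64(45.2)], 'yaw': np.float64(-22.76), 'z': np.float64(43.2)} [-51.33593769  59.28129132]
top {'n': 854, 'cen': array([ 606.2, -166. ]), 'ext': [np.float64(83.3), np.float64(45.5)], 'yaw': np.float64(-78.55), 'z': np.float64(42.7)} [63.77313828 36.94207404]
```

View pics/side5.png

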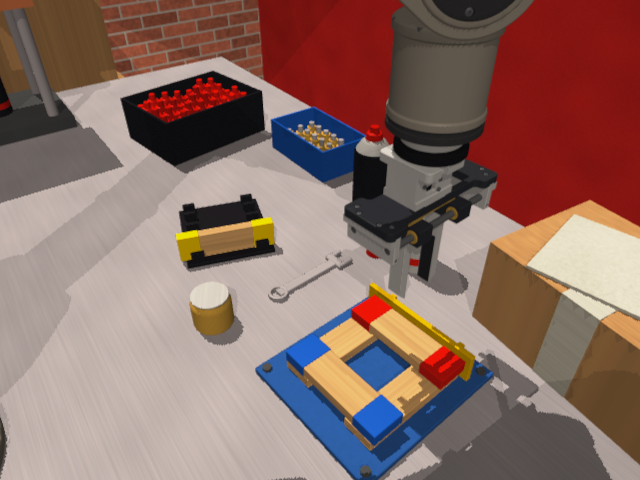

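```bash
python3 -m pendant '[[40,[0.688,-0.127,-0.006],-0.74],[40,[0.688,-0.127,-0.006],-0.74],[40,[0.688,-0.127,-0.006],-0.74],[40,[0.688,-0.127,-0.006],-0.74],[40,[0.688,-0.127,-0.006],-0.74],[40,[0.688,-0.127,-0.006],-0.74],[40,[0.688,-0.127,0.03],-0.74],[40,[0.688,-0.127,0.07],-0.74],[40,[0.688,-0.127,0.07],-0.74],[40,[0.688,-0.127,0.07],-0.74]]'
python3 - <<'E'
from h import *
W=cloud(snap('wrist')); q=strip(W,519,136.3,-18.6,100,24,46,62); print(q)
plan((519,136.3,34,161.4))
p=readout.read_state()['position']; a=np.radians(-18.6); print('lateral off',(q['cen']-p[:2])@[-np.sin(a),np.cos(a)])
E
```

```text
t: 21.25
position: [514.6, 132.5, 102.7]
tool_rot: [-179.9, -0.0, 160.8]
force: [0.2, -0.6, 0.3]
gripper_width: 39.9
gripper_force: 0.0
{'n': 7758, 'cen': array([504.9, 142.5]), 'ext': [np.float64(128.5), np.float64(17.0)], 'yaw': np.float64(-18.74), 'z': np.float64(53.5)}
t 21.3 at [515.2 132.4 103.2] [-1.7999e+02  3.0000e-02  1.6075e+02] crib [ -3.7 341.5] w 40.1 F [-0.7 -0.5  1.1]
[-0.005, 0.01, 0.138] -0.007 mm 69.0
lateral off 6.316426706374397
```

```bash
python3 -m pendant '[[40,[-0.005,0.011,0.05],-0.007],[40,[-0.005,0.011,0.12],-0.007],[40,[-0.005,0.011,0.138],-0.007],[40,[-0.005,0.011,0.138],-0.007],[10,[-0.005,0.011,0.138],-0.007],[8,[-0.005,0.011,0.138],-0.007],[8,[-0.005,0.011,0.138],-0.007],[8,[-0.005,0.011,0.138],-0.007]]'
python3 -m pendant '[[8,[0,0,-0.06],0],[8,[0,0,-0.16],0],[8,[0,0,-0.2],0],[8,[0,0,-0.2],0]]'
python3 - <<'E'
from h import *
plan((*crib(-2,30.5),132,184.47),(*crib(-2,30.5),105,184.47))
E
```

```text
t: 22.1
position: [519.6, 138.7, 34.4]
tool_rot: [179.9, 0.1, 161.7]
force: [-1.7, -0.9, 8.9]
gripper_width: 16.1
gripper_force: 30.0
t: 22.5
position: [520.7, 139.2, 136.7]
tool_rot: [179.8, 0.2, 161.7]
force: [-1.1, 0.2, -0.8]
gripper_width: 15.5
gripper_force: 30.0
t 22.5 at [520.7 139.2 136.7] [179.77   0.21 161.71] crib [  2.3 347.9] w 15.5 F [-1.1  0.2 -0.8]
[-0.238, -0.589, 0.009] -0.253 mm 317.0
[-0.238, -0.589, 0.063] -0.253 mm 319.0
```

```bash
python3 -m pendant '[[8,[-0.238,-0.589,0.009],-0.253],[8,[-0.238,-0.589,0.009],-0.253],[8,[-0.238,-0.589,0.009],-0.253],[8,[-0.238,-0.589,0.009],-0.253],[8,[-0.238,-0.589,0.009],-0.253],[8,[-0.238,-0.589,0.009],-0.253],[8,[-0.238,-0.589,0.03],-0.253],[8,[-0.238,-0.589,0.063],-0.253],[8,[-0.238,-0.589,0.063],-0.253],[8,[-0.238,-0.589,0.063],-0.253]]'
python3 - <<'E'
from h import *
for n in('side','top','wrist'):
    c=snap(n); W=cloud(c); B=c['color'].astype(int); m=(B[...,2]<B[...,1]-60)&(B[...,0]>B[...,1]-40)&(abs(B[...,0]-B[...,1])<45)&(W[...,2]>75)&(W[...,2]<150)&(W[...,0]>400)&(W[...,1]<-80)
    p=np.array([incrib(q) for q in W[m][:,:2]]); print(n,m.sum(),np.percentile(p,[2,98],axis=0).round(1) if len(p) else '')
plan((*crib(-2,30.5),72,184.47),(*crib(-2,30.5),68,184.47))
E
```

```text
t: 23.5
position: [539.2, -177.8, 101.3]
tool_rot: [180.0, -0.1, -175.5]
force: [0.8, 0.6, -1.0]
gripper_width: 15.6
gripper_force: 30.0
side 1182 [[-85.6  20.8]
 [-48.4  37.9]]
top 250 [[41.5 22.4]
 [77.2 40. ]]
wrist 6943 [[-82.9  22.9]
 [ 53.3  39.4]]
t 23.65 at [ 540.  -177.6  102.4] [ 1.8000e+02  3.0000e-02 -1.7544e+02] crib [-3.1 30.5] w 15.9 F [ 0.   0.2 -1.7]
[-0.002, -0.0, 0.061] 0.001 mm 30.0
[-0.002, -0.0, 0.069] 0.001 mm 34.0
```

```bash
python3 -m pendant '[[8,[-0.004,0,0.04],0],[8,[-0.004,0,0.056],0],[8,[-0.004,0,0.062],0],[8,[-0.004,0,0.065],0],[8,[-0.004,0,0.066],0],[8,[-0.004,0,0.066],0]]'
python3 -m pendant '[[8,[0,0,0.001],0],[8,[0,0,0.002],0],[8,[0,0,0.002],0]]'
```

```text
t: 24.25
position: [541.9, -178.4, 69.3]
tool_rot: [-180.0, 0.0, -175.5]
force: [-0.5, -0.7, -0.9]
gripper_width: 15.5
gripper_force: 30.0
t: 24.55
position: [541.8, -178.4, 68.4]
tool_rot: [180.0, 0.0, -175.5]
force: [-1.9, 1.0, 5.5]
gripper_width: 15.9
gripper_force: 30.0
```

```bash
python3 -m pendant '[[8,[0,0,-0.001],0],[60,[0,0,-0.001],0],[60,[0,0,-0.001],0],[60,[0,0,-0.001],0],[60,[0,0,-0.001],0],[60,[0,0,-0.02],0],[60,[0,0,-0.04],0],[60,[0,0,-0.04],0]]'
python3 -m pendant '[[60,[0,-0.03,0],0],[60,[0,-0.044,0],0],[60,[0,-0.052,0],0],[60,[0,-0.06,0],0],[60,[0,-0.068,0],0],[60,[0,-0.076,0],0],[60,[0,-0.084,0],0],[60,[0,-0.088,0],0],[60,[0,-0.088,0],0]]'
python3 -m pendant '[[60,[0,0,-0.06],0],[40,[0.08,0.03,-0.1],0],[0,[0.15,0.03,-0.1],0],[0,[0.23,0.04,-0.1],0],[0,[0.23,0.04,-0.1],0],[0,[0.23,0.04,-0.1],0],[0,[0.23,0.04,-0.1],0]]'
python3 - <<'E'
from h import *
plan((*crib(-105,0),120,184.47),(*crib(-105,0),57,184.47))
for n in('side','top'):
    c=snap(n,n+'6.png'); W=cloud(c)
    q=strip(W,*crib(2,0),CY,100,40,51,64); print(n,q,incrib(q['cen']))
    for x0 in(-52,62): q=strip(W,*crib(x0,0),94.5,100,32,36,47); print(n,q,incrib(q['cen']))
E
```

```text
t: 25.35
position: [542.6, -178.6, 89.7]
tool_rot: [-180.0, 0.1, -175.5]
force: [-0.2, 0.1, -0.5]
gripper_width: 60.1
gripper_force: 0.0
t: 26.25
position: [545.1, -222.4, 87.9]
tool_rot: [-180.0, -0.0, -175.5]
force: [-0.2, -0.5, -0.1]
gripper_width: 60.1
gripper_force: 0.0
t: 26.95
position: [429.9, -211.1, 138.1]
tool_rot: [-180.0, 0.0, -175.5]
force: [-0.2, -0.4, -0.4]
gripper_width: 15.6
gripper_force: 0.0
t 26.95 at [ 429.9 -211.1  138.1] [-1.7998e+02  4.0000e-02 -1.7547e+02] crib [-115.5    5.7] w 15.6 F [-0.2 -0.4 -0.4]
[-0.021, -0.011, 0.036] 0.001 mm 22.0
[-0.021, -0.011, 0.162] 0.001 mm 82.0
side {'n': 4415, 'cen': array([ 549.6, -208.5]), 'ext': [np.float64(173.8), np.float64(56.8)], 'yaw': np.float64(4.63), 'z': np.float64(58.1)} [ 4.03297297 -1.01741291]
side {'n': 2386, 'cen': array([ 490.4, -230.4]), 'ext': [np.float64(128.6), np.float64(51.8)], 'yaw': np.float64(-82.07), 'z': np.float64(42.4)} [-56.69377959 -18.23692286]
side {'n': 2110, 'cen': array([ 608.6, -219.1]), 'ext': [np.float64(143.0), np.float64(48.2)], 'yaw': np.float64(-88.09), 'z': np.float64(42.4)} [ 62.02737812 -16.18345957]
top {'n': 2038, 'cen': array([ 552.4, -207.5]), 'ext': [np.float64(172.7), np.float64(59.5)], 'yaw': np.float64(4.48), 'z': np.float64(58.7)} [ 6.90239325 -0.23867851]
top {'n': 1265, 'cen': array([ 494. , -213.5]), 'ext': [np.float64(159.0), np.float64(45.8)], 'yaw': np.float64(-85.38), 'z': np.float64(42.9)} [-51.7875928   -1.66890152]
top {'n': 1308, 'cen': array([ 608.9, -204.2]), 'ext': [np.float64(159.8), np.float64(46.1)], 'yaw': np.float64(-85.56), 'z': np.float64(42.9)} [63.4877284  -1.35216236]
```

View pics/side6.png

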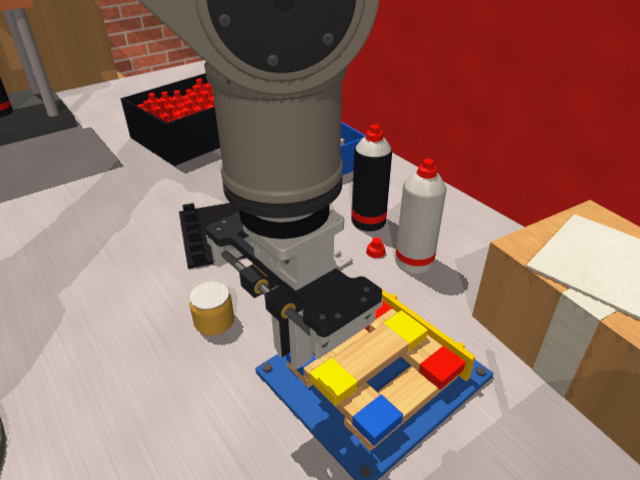

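```bash
python3 -m pendant '[[0,[-0.02,-0.011,0.036],0],[0,[-0.02,-0.011,0.1],0],[0,[-0.02,-0.011,0.162],0],[0,[-0.02,-0.011,0.162],0]]'
python3 - <<'E'
from h import *
plan((*crib(-92,0),57,184.47))
for n in('side','top'):
    W=cloud(snap(n)); q=strip(W,*crib(2,0),CY,83,34,56.3 if n=='side' else 57,64); print(n,q,incrib(q['cen']))
E
```

```text
t: 27.45
position: [437.7, -215.2, 53.8]
tool_rot: [179.9, -0.3, -175.5]
force: [0.1, -0.2, 0.2]
gripper_width: 1.0
gripper_force: 0.0
t 27.45 at [ 437.7 -215.2   53.8] [ 179.92   -0.32 -175.49] crib [-108.1    1. ] w 1.0 F [ 0.1 -0.2  0.2]
[-0.032, -0.002, -0.006] 0.0 mm 16.0
side {'n': 1541, 'cen': array([ 583. , -206.5]), 'ext': [np.float64(79.2), np.float64(45.3)], 'yaw': np.float64(0.37), 'z': np.float64(58.4)} [37.48725366 -1.6265955 ]
top {'n': 1507, 'cen': array([ 544.9, -208.7]), 'ext': [np.float64(157.2), np.float64(45.2)], 'yaw': np.float64(4.18), 'z': np.float64(59.3)} [-0.66831836 -0.85050019]
```

```bash
python3 -m pendant '[[0,[-0.01,-0.003,-0.005],0],[0,[-0.02,-0.003,-0.005],0],[0,[-0.028,-0.003,-0.005],0],[0,[-0.032,-0.003,-0.005],0],[0,[-0.035,-0.003,-0.005],0],[0,[-0.038,-0.003,-0.005],0],[0,[-0.04,-0.003,-0.005],0]]' | grep -E "pos|force"
python3 -m pendant '[[0,[-0.002,0,0],0],[0,[-0.004,0,0],0]]' | grep -E "pos|force"
python3 -m pendant '[[0,[-0.002,0,0],0],[0,[-0.004,0,0],0]]' | grep -E "pos|force"
python3 - <<'E'
from h import *
plan((*crib(-83,0),57,184.47))
W=cloud(snap('top')); q=strip(W,*crib(2,0),CY,83,34,57,64); print(q,incrib(q['cen']))
E
```

```text
position: [459.3, -215.8, 59.3]
force: [-0.7, -0.1, 0.5]
gripper_force: 0.6
position: [461.3, -215.7, 59.3]
force: [-0.2, -0.5, 0.5]
gripper_force: 0.4
position: [463.4, -215.5, 59.4]
force: [-1.8, 0.3, 1.2]
gripper_force: 1.6
t 28.65 at [ 463.4 -215.5   59.4] [-180.     -0.   -175.52] crib [-82.5  -1.3] w 0.5 F [-1.8  0.3  1.2]
[0.001, 0.003, 0.005] 0.0 mm 3.0
{'n': 1322, 'cen': array([ 558.6, -207.4]), 'ext': [np.float64(141.6), np.float64(44.8)], 'yaw': np.float64(3.82), 'z': np.float64(59.2)} [13.09132828 -0.6221927 ]
```

Small further nudges until the force shows the stop.

```bash
python3 -m pendant '[[0,[-0.001,0,0],0],[0,[-0.002,0,0],0]]' | grep -E "pos|force"
python3 -m pendant '[[0,[-0.001,0,0],0],[0,[-0.001,0,0],0]]' | grep -E "pos|force"
```

```text
position: [463.5, -215.5, 59.3]
force: [-7.1, -0.4, 6.2]
gripper_force: 4.0
position: [463.5, -215.5, 59.2]
force: [-8.8, -0.2, 6.1]
gripper_force: 4.4
```

```bash
python3 -m pendant '[[0,[0.01,0,0],0],[0,[0.03,0,0],0],[0,[0.04,0,-0.1],0],[0,[0.04,-0.02,-0.2],0],[0,[0.04,0.2,-0.2],0],[0,[0.04,0.4,-0.2],0],[0,[0.04,0.4,-0.2],0],[0,[0.04,0.4,-0.2],0],[0,[0.04,0.4,-0.2],0]]' | grep -E "pos|force"
python3 - <<'E'
from h import *
for n in('top','side'):
    c=snap(n,n+'7.png'); W=cloud(c); C=strip(W,*crib(89,0),CY,9,100,47,56.5)
    print(n,'stop',incrib(C['cen']))
    q=strip(W,*crib(5,0),CY,100,34,56.3,64); print(q,incrib(q['cen']))
    for x0 in(-52,62): q=strip(W,*crib(x0,0),94.5,100,28,36,47); print(q,incrib(q['cen']))
    print('bl',strip(W,546,-151,4.5,95,32,20,32)['cen'],'br',strip(W,555,-264,4.5,95,32,20,32)['cen'])
E
```

```text
position: [428.4, -13.1, 159.5]
force: [-0.5, -1.2, -0.8]
gripper_force: 0.0
top stop [87.76544402  1.26365949]
{'n': 1666, 'cen': array([ 553.6, -207.8]), 'ext': [np.float64(161.0), np.float64(45.8)], 'yaw': np.float64(4.73), 'z': np.float64(59.2)} [ 8.07536205 -0.63129051]
{'n': 1267, 'cen': array([ 494.1, -213.3]), 'ext': [np.float64(159.3), np.float64(45.7)], 'yaw': np.float64(-85.38), 'z': np.float64(43.0)} [-51.67230955  -1.47730357]
{'n': 1233, 'cen': array([ 608.9, -204.3]), 'ext': [np.float64(159.7), np.float64(46.0)], 'yaw': np.float64(-85.66), 'z': np.float64(43.0)} [63.47993469 -1.45185819]
bl [ 551.  -150.5] br [ 556.  -262.7]
side stop [87.74044049 -0.33926747]
{'n': 3649, 'cen': array([ 549.5, -209. ]), 'ext': [np.float64(158.1), np.float64(45.4)], 'yaw': np.float64(4.58), 'z': np.float64(58.3)} [ 3.89430859 -1.50809834]
{'n': 3290, 'cen': array([ 491.8, -214.8]), 'ext': [np.float64(159.2), np.float64(46.2)], 'yaw': np.float64(-84.88), 'z': np.float64(42.5)} [-54.08221924  -2.79348566]
{'n': 2677, 'cen': array([ 607.5, -206.4]), 'ext': [np.float64(165.0), np.float64(48.0)], 'yaw': np.float64(-85.48), 'z': np.float64(42.4)} [61.92052519 -3.43635863]
bl [ 522.1 -153.2] br [ 553.8 -265.2]
```

View pics/top7.png

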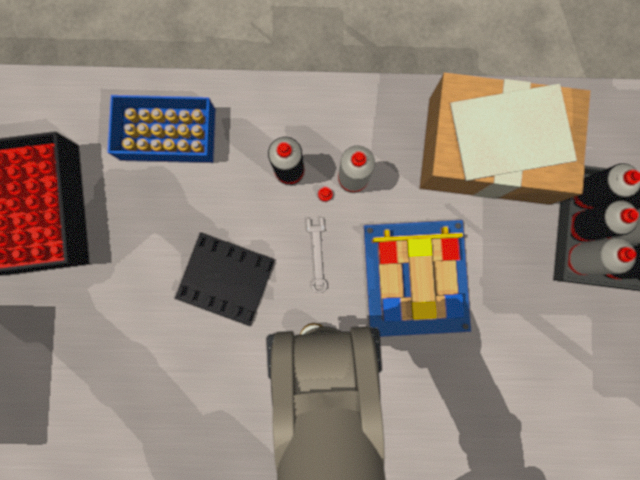

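```bash
python3 -c "
from station import close_job; print(close_job())"
```

```text
the job is handed in; nothing more can be done
None
```

The crib is finished and handed in at about 30 s of robot time: red and blue lie flat across the base slats, yellow lies flat on top, and red and yellow are pushed up against the stop (wrist force about 16 N at most); the final camera check put all three in their places with nothing around them disturbed, but the hand-in returned no verdict.

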